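# Open the developing tank and lean the fresh plate in it

## Task

Get the developing tank ready for a run: lift its steel lid off by the black knob and set it down gently in the white tray, flat and knob up. Then take the blue-framed plate from the rack by its tab and put it in the tank, foot on the tank floor, leaning back squarely against the tank's blue wall at roughly 20 degrees from upright, and let go. Do not drop the lid or the plate, and leave the red used plate and the other things on the bench where they are.

Things in the scene. Friction and masses are not known exactly. Their poses are not given: they have to be found in the camera images.
- tank: open rectangular tank, fixed, white floor, three clear glass walls with white rims and one blue wall. Outside 110 (x) x 130 (y) mm, 100 high; walls 5 thick, floor 6 thick, so inside 100 x 120, 94 deep. Origin: centre of its underside; z up. The blue wall is on its -x side (the robot's side), inner face at x = -50 mm; all rims at z = 100 mm.
- blue_wall: the tank's blue wall, 5 (x) x 130 (y) x 94 (z) mm, part of the tank. Origin: centre of its lower edge, which lies at x = -52.5, z = 6 mm in the tank's frame; axes as the tank's.
- lid: loose steel lid, about 0.3 kg, at the start lying on the tank. Origin: centre of its underside; z up through the knob. From below: a locating plug 93 x 113 x 6 mm that sits loosely inside the tank's mouth, a plate 110 (x) x 130 (y) x 6 mm (z = 6 to 12) that rests on the rim, and the black knob.
- lid_knob (a point): point on the axis of the lid's black knob at the height to grip it, 36 mm above the lid's origin; the round head, 32 mm diameter, spans z = 27 to 48 mm from the lid's origin, on an 18 mm stem.
- tray: white open tray, fixed, outside 220 (x) x 200 (y) x 18 mm high, walls 5 thick, floor 5 thick; an 8 mm thin lip runs round it outside. Origin: centre of its underside. On the robot's left or right of the tank; empty at the start.
- rack: grey plate rack, fixed, on the other side of the tank from the tray. Base 170 (x) x 110 (y) x 12 mm, two upright slots along y at x = -50 and +50 mm, 12 mm wide between fins that rise to z = 52 mm. Origin: centre of its underside. Both plates stand in it, feet on the base (z = 12 mm); which slot holds which varies.
- plate: the fresh plate: white plate in a blue frame, upright in the rack, about 0.13 kg. Slab 8 thick (x) x 80 wide (y) x 110 high (z), and above it a blue grip tab 12 thick (x) x 40 wide (y), from z = 110 to 155 mm. Origin: centre of its foot; z up towards the tab. Both faces are alike.
- plate_tab (a point): point in the middle of the fresh plate's blue tab where to grip it, 136 mm above its foot; grip across the 12 mm thickness (the plate's x).
- used_plate: the used plate: same size and shape as the fresh one, tan plate in a red frame; stays in the rack. Origin: centre of its foot.
- petri: closed clear petri dish with a pink disc on top, 90 diameter x 14 mm, loose. Origin: centre of its underside. Leave alone.
- beaker: empty clear beaker, 84 diameter x 105 mm high, loose. Origin: centre of its underside. Leave alone.
- wash_bottle: pale wash bottle, 66 diameter x 205 mm high with its spout, loose. Origin: centre of its underside. Leave alone.
- cylinder: tall measuring cylinder, 36 diameter on a 70 mm foot, 200 mm high, loose. Origin: centre of its underside. Leave alone.
- spatula: blue plastic lab spoon, 150 mm long, lying on the bench, loose. Origin: on its underside near mid-length. Leave alone.
Things that resemble listed ones, but are neither listed nor needed, are in the scene too. Leave any turquoise or yellow look-alike of the lid alone.

How it is judged:
By the outcome, as a careful person would: the job done as asked, in the order asked, and still so for the second after the job is handed in, with the robot touching nothing.
It also fails if it takes over 62 s, if anything falls off the work surface, if the arm or the gripper's body presses on something with over 40 N, if the wrist force passes 120 N, or if a joint passes its speed limit or range.

## Robot

A 6-joint arm with a two-finger parallel gripper is mounted at the origin on the work surface. World frame = base frame: x ahead of the robot, y to its left, z up, the work surface at z = 0. Lengths are in m, angles in rad, forces in N, time in s.
With the tool pointing down it reaches from about 0.3 to 1 m from the base axis. Payload 5.1 kg.
Tool frame: the origin (TCP) lies midway between the tips of the shut fingers; the grasp point (between the pads) lies 19 mm behind it; x points along the fingers, y is the direction in which the jaws open and shut, and the axes are right-handed (so a half turn about x gives the same grasp; the last joint's range is limited). The gripper opens to 95 mm and grips with 3 to 60 N. Pads are 20 mm wide; open, the fingers measure 119 mm over their backs; the gripper's body (75 mm by 180 mm) begins 59 mm behind the grasp point.
Start: joints at [1.263, 0.124, 1.65, -0, 1.367, -0.083], TCP at [0.145, 0.634, 0.215] pointing down, gripper open.
Joint ranges: [-2.61, 2.61], [-1.02, 2.33], [0.03, 2.71], [-1.35, 4.49], [0.32, 2.68], [-2.91, 2.91]. Speed limits (rad/s): [2.57, 2.57, 3.14, 3.14, 3.14, 3.14].

## Interface

Orientations are given as [roll, pitch, yaw] about the fixed x, y, z axes, in that order (R = Rz(yaw) Ry(pitch) Rx(roll)).
In Python, from station import r gives the robot as it stands.
- The arm moves only by the tool send_rows, never from a script. Its argument "motion" is a list of rows, each a list of 7 numbers: the shift along the world's x, y, z in cm, then the turn, a rotation vector about the world's x, y, z in degrees, then the finger opening in cm, from 0 to 9.51. A call has 1 to 20 rows; each row shifts and turns the commanded pose from where the row before left it; what a row does not reach is not made up. A row lasts 1/12 s, in which the tool goes at most 41.7 mm and 7.16 degrees, less where a joint would pass 70% of its speed; a pose out of reach is approached as far as the arm can. A call is refused whole if a number of a shift passes 4.17 or a number of a turn 7.16, either way. A call with a gripper value outside its range is refused whole. The fingers move at their own pace and stop on an object; "newtons" is the grip in N (left out, the last holds). Time passes only in rows, so rows that do not move let the fingers close. It gives the time, the measured TCP pose, the force and the opening at its end, in the units of the state.
- r.get_obs(): the state, without advancing time (a new reading comes with each control period).
- r.camera(name): name is "scene" or "side" or "wrist"; returns a dict with "pixels" (400x640x3 uint8, blue, green, red), "vertical_fov" (degrees; the focal length in pixels is half the picture's height over the tangent of half this angle, whatever the lens; pixels are square), "cx", "cy" (the principal point, pixels), "R" (3x3) and "t" (3): a world point X has camera coordinates R X + t; the wrist camera has in their place "hand_eye" (4x4, takes a point from camera to tool coordinates, whose origin is the TCP and whose axes are the tool frame's). Camera axes: x right, y down, z forward; pixel columns grow to the right and rows downward; lengths in m; the calibration is good to about 2 mm. A picture is of the moment at which its call begins: read the wrist's pose just before it. There is no depth.
- r.job_done(): hands the job in, once; it reports no verdict.
The state is a dict: "t": time; "qpos": joint angles; "joint_vel": joint speeds; "joint_torque": joint torques, N m; "position": TCP position; "tcp_rot": TCP orientation; "wrist_force": force on the tool from outside, world axes, zero at the start; "moment": the same for the moment, N m; "grip_width": opening from 0.0 (shut) to 1.0 (fully open).
Only numpy, scipy, OpenCV 4.12 (cv2) and the standard library are available. Lean on these libraries where they do the work, as an engineer would, in place of code of your own. Each camera call takes 0.05 s, during which the arm holds its last target.

## Working session

There is one attempt and no reset: what is moved stays moved. The work goes in short steps, Python scripts to look and compute and a tool call to move; the robot and the scene stay as the last step left them, time stands still between calls to the robot, and variables do not carry over. Pictures are saved under pics/ and viewed, and the job is handed in when it is done.

Besides the shell and the picture viewer there is one more tool, called in YAML: its name, and indented under it one key for each argument. send_rows: Moves the arm, as the interface text tells. Its arguments: {"type":"object","properties":{"motion":{"type":"array","items":{"type":"array","items":{"type":"number"}}},"newtons":{"type":"number"}},"required":["motion"]}

```bash
ls; mkdir -p pics; python3 - <<'E'
from station import r
import cv2
o=r.get_obs(); print(o)
for n in ("scene","side","wrist"):
    c=r.camera(n); cv2.imwrite(f"pics/{n}0.png",c["pixels"])
    print(n,{k:v for k,v in c.items() if k!="pixels"})
E
```

```text
pics
{'t': 0.0, 'qpos': array([ 1.26342323e+00,  1.24487470e-01,  1.65164312e+00, -3.09093096e-05,
        1.36746973e+00, -8.25944424e-02]), 'joint_vel': array([ 0.00082083,  0.00064178, -0.00082684,  0.0009747 , -0.00110312,
       -0.00031569]), 'joint_torque': array([ 5.53542795e-04, -4.17608464e+01, -3.59925127e+01,  7.75120617e-02,
        4.94130515e-02, -1.97538934e-04]), 'position': array([0.14472314, 0.63304454, 0.2134167 ]), 'tcp_rot': array([-1.63831972,  1.56878843, -1.8630921 ]), 'wrist_force': array([ 0.34554401,  0.38194339, -0.34927626]), 'moment': array([-0.01832573, -0.03242086,  0.01936159]), 'grip_width': 0.9974631097544869}
scene {'vertical_fov': 50.7462232240248, 'cx': 323.9975717216227, 'cy': 195.38428694993144, 'R': array([[-0.05050259,  0.99872161, -0.00215076],
       [ 0.66024428,  0.03177078, -0.75037864],
       [-0.74935104, -0.03931609, -0.66100474]]), 't': array([ 0.00270399, -0.21682288,  1.79470561])}
side {'vertical_fov': 50.2132147425096, 'cx': 324.6837756737235, 'cy': 202.37744001256922, 'R': array([[ 0.69005307, -0.72355557, -0.01714954],
       [-0.57932231, -0.53798469, -0.61233825],
       [ 0.43383457,  0.432481  , -0.79040987]]), 't': array([-0.31214919,  0.35103126,  1.31031003])}
wrist {'vertical_fov': 63.54869427183449, 'cx': 319.03363540374545, 'cy': 203.6955218545693, 'hand_eye': array([[ 3.88167211e-04, -2.97989220e-01,  9.54569156e-01,
        -1.69299196e-01],
       [ 9.99999185e-01, -1.04499575e-03, -7.32858753e-04,
         1.54522766e-04],
       [ 1.21590472e-03,  9.54568663e-01,  2.97988571e-01,
        -8.48082249e-02],
       [ 0.00000000e+00,  0.00000000e+00,  0.00000000e+00,
         1.00000000e+00]])}
```

View pics/scene0.png

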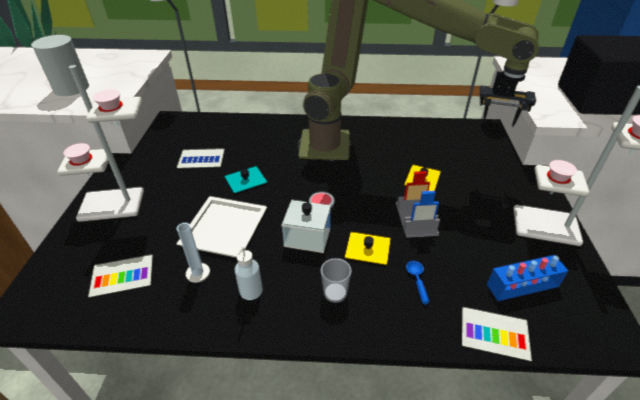

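View pics/side0.png

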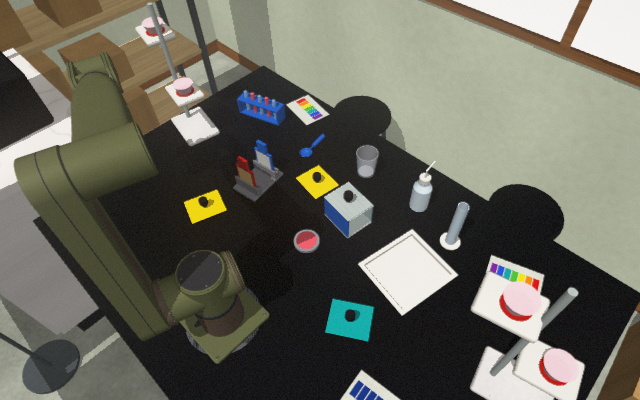

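View pics/wrist0.png

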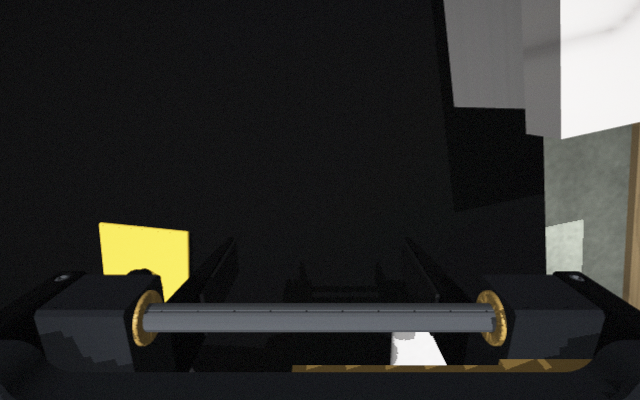

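The scene view shows the candidate lids:
- Grey lid on the tank, knob at (307,208).
- Yellow look-alikes at (368,242) and (422,178).
- Turquoise look-alike at (245,175).

Only the one on the blue-walled glass tank fits the description. The rack is at (418,210), with the red plate farther from the camera and the blue one nearer. The tray is at (225,228). I'll confirm in enlarged crops.

```bash
python3 - <<'E'
import cv2
a=cv2.imread("pics/scene0.png"); b=cv2.imread("pics/side0.png")
def crop(im,x,y,w,h,s,n):
    cv2.imwrite(n,cv2.resize(im[y:y+h,x:x+w],None,fx=s,fy=s,interpolation=cv2.INTER_CUBIC))
crop(a,270,180,100,75,8,"pics/c1.png")
crop(a,380,155,80,90,6.5,"pics/c2.png")
crop(b,310,175,80,70,8,"pics/c3.png")
crop(b,225,130,80,80,7,"pics/c4.png")
E
```

```text
(no output)
```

View pics/c1.png

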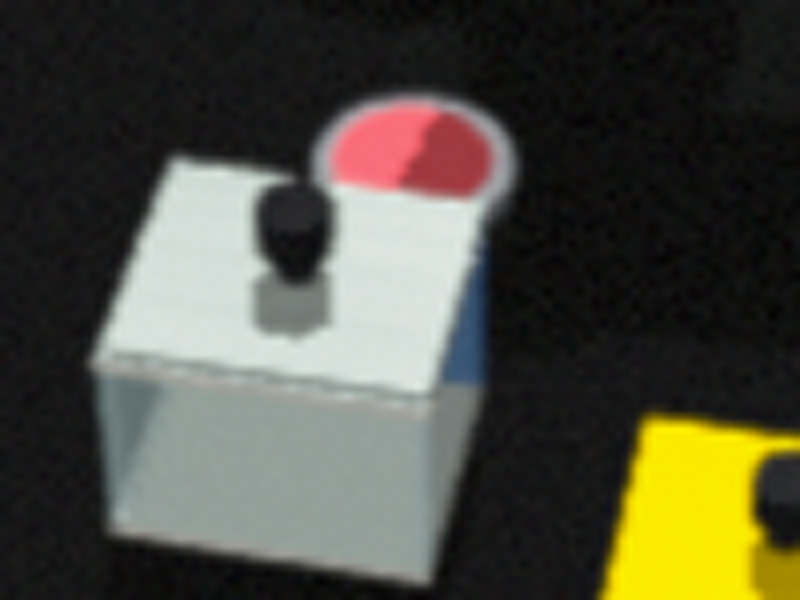

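View pics/c2.png

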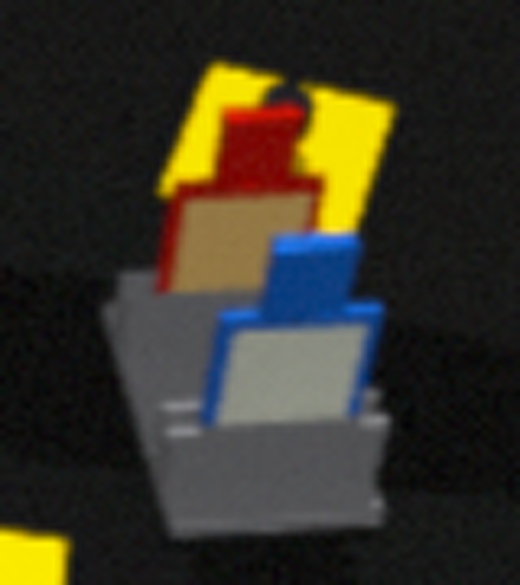

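View pics/c3.png

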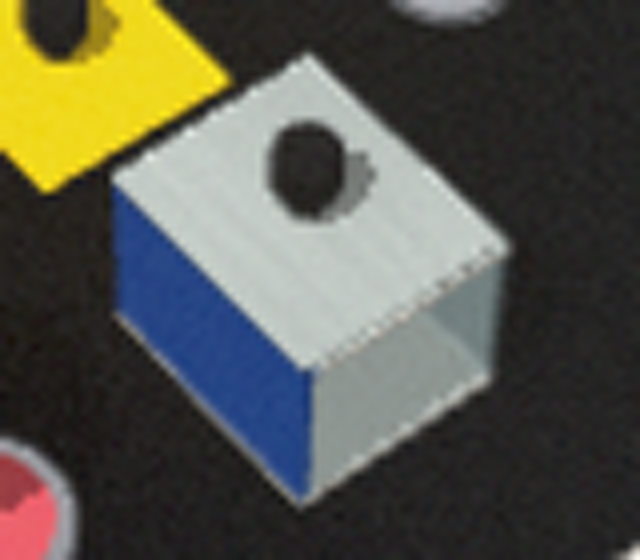

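View pics/c4.png

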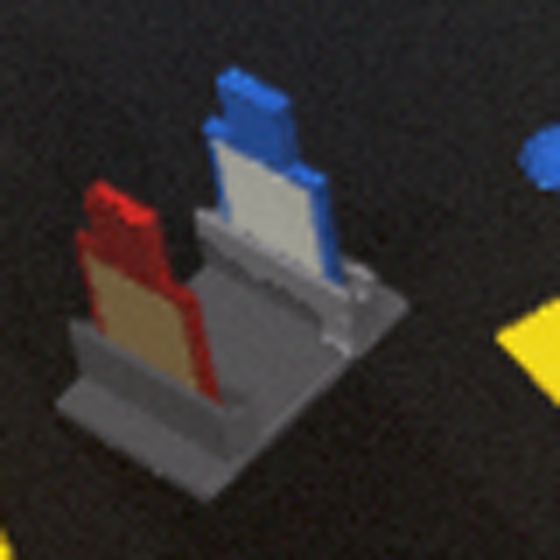

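```bash
python3 - <<'E'
import cv2
a=cv2.imread("pics/scene0.png"); b=cv2.imread("pics/side0.png")
def crop(im,x,y,w,h,s,n):
    cv2.imwrite(n,cv2.resize(im[y:y+h,x:x+w],None,fx=s,fy=s,interpolation=cv2.INTER_CUBIC))
crop(a,170,190,110,75,7,"pics/c5.png")
crop(b,350,225,115,95,6,"pics/c6.png")
E
```

```text
(no output)
```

View pics/c5.png

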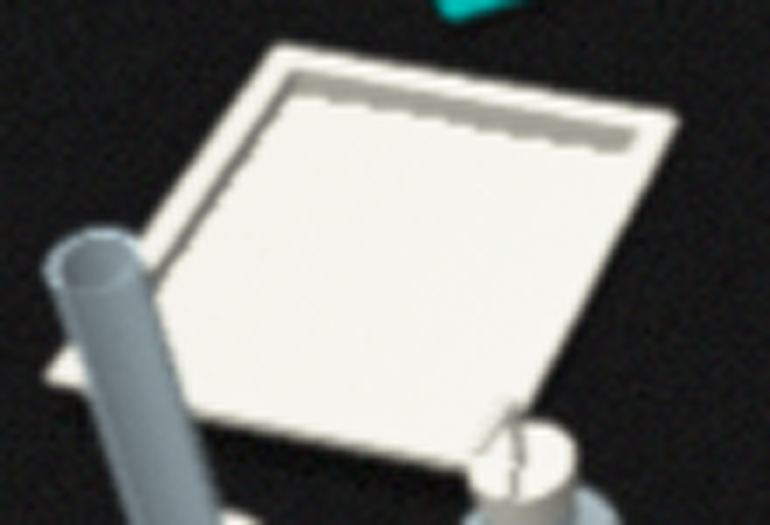

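View pics/c6.png

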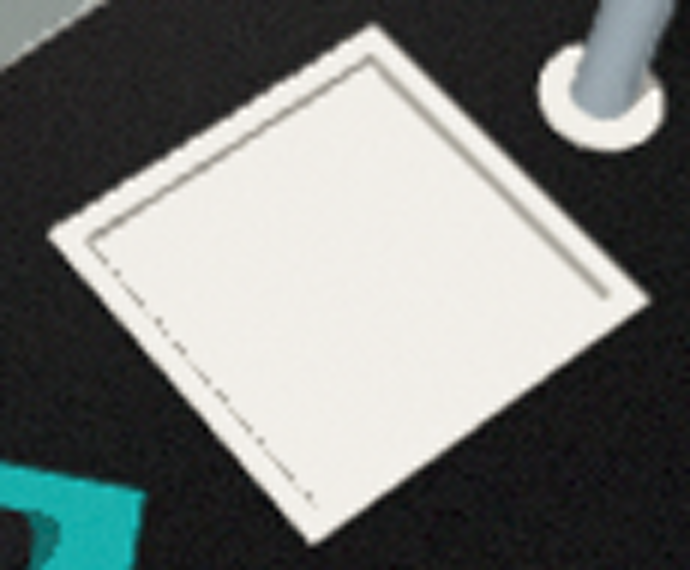

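```bash
cat > h.py <<'E'
import numpy as np, cv2
from scipy.optimize import least_squares
from scipy.spatial.transform import Rotation as Ro
CAM={'scene':(50.7462232240248,323.9975717216227,195.38428694993144,[[-0.05050259,0.99872161,-0.00215076],[0.66024428,0.03177078,-0.75037864],[-0.74935104,-0.03931609,-0.66100474]],[0.00270399,-0.21682288,1.79470561]),
'side':(50.2132147425096,324.6837756737235,202.37744001256922,[[0.69005307,-0.72355557,-0.01714954],[-0.57932231,-0.53798469,-0.61233825],[0.43383457,0.432481,-0.79040987]],[-0.31214919,0.35103126,1.31031003])}
HE=np.array([[3.88167211e-04,-2.97989220e-01,9.54569156e-01,-1.69299196e-01],[9.99999185e-01,-1.04499575e-03,-7.32858753e-04,1.54522766e-04],[1.21590472e-03,9.54568663e-01,2.97988571e-01,-8.48082249e-02],[0,0,0,1]])
def K(f,cx,cy):
    f=200/np.tan(np.radians(f)/2); return f,cx,cy
def projE(X,cam):
    f,cx,cy,R,t=CAM[cam] if isinstance(cam,str) else cam
    f,cx,cy=K(f,cx,cy); c=np.asarray(X)@np.array(R).T+np.array(t)
    return np.stack([f*c[...,0]/c[...,2]+cx,f*c[...,1]/c[...,2]+cy],-1)
def wristcam(pos,rpy):
    T=np.eye(4);T[:3,:3]=Ro.from_euler('xyz',rpy).as_matrix();T[:3,3]=pos
    M=np.linalg.inv(T@HE); return (63.54869427183449,319.03363540374545,203.6955218545693,M[:3,:3],M[:3,3])
def pose(p,X): # p=x,y,yaw ; X in m
    c,s=np.cos(p[2]),np.sin(p[2]); X=np.asarray(X)
    return np.stack([p[0]+c*X[...,0]-s*X[...,1],p[1]+s*X[...,0]+c*X[...,1],X[...,2]+(p[3] if len(p)>3 else 0)],-1)
def up(pts,x0,y0,s): return (np.array(pts)+.5)/s-.5+[x0,y0]
def fit(obs,p0):
    f=lambda p: np.concatenate([(projE(pose(p,X),c)-u).ravel() for c,X,u in obs])
    r=least_squares(f,p0,loss='soft_l1'); return r.x,f(r.x)
E
python3 - <<'E'
from h import *
np.set_printoptions(precision=4,suppress=True)
B=lambda sx,sy,z,hx,hy:[sx*hx,sy*hy,z]
T=lambda *a:[B(sx,sy,z,.055,.065) for sx,sy,z in a]
lidobs=[('scene',T((-1,-1,.106),(-1,1,.106),(1,1,.106),(1,-1,.106)),up([(172,157),(483,203),(434,395),(95,360)],270,180,8)),
('side',T((1,1,.106),(-1,1,.106),(-1,-1,.106),(1,-1,.106)),up([(308,53),(113,180),(308,370),(510,245)],310,175,8))]
tobs=[('scene',T((1,-1,0),(1,1,0)),up([(110,535),(432,585)],270,180,8)),('side',T((-1,1,0),(-1,-1,0),(1,-1,0)),up([(117,315),(303,507),(490,380)],310,175,8))]
for o in (lidobs,tobs,lidobs+tobs):
    p,r=fit(o,[.5,-.05,0]);print('tank',p,np.round(r,1))
r_=lambda *a:[[sx*.085,sy*.055,z] for sx,sy,z in a]
robs=[('scene',r_((1,-1,0),(1,1,0)),up([(172,537),(383,525)],380,155,6.5)),('side',r_((-1,1,0),(-1,-1,0),(1,-1,0)),up([(57,405),(208,500),(408,305)],225,130,7))]
p,r=fit(robs,[.5,.3,0]);print('rack',p,np.round(r,1))
t_=lambda *a:[[sx*.118,sy*.108,z] for sx,sy,z in a]
trobs=[('scene',t_((-1,-1,0),(-1,1,0),(1,-1,0)),up([(278,42),(680,118),(43,378)],170,190,7)),('side',t_((1,1,0),(-1,1,0),(-1,-1,0),(1,-1,0)),up([(374,22),(47,235),(312,545),(652,299)],350,225,6))]
p,r=fit(trobs,[.5,-.3,0,.018]);print('tray',p,np.round(r,1))
E
```

```text
tank [ 0.5368 -0.0314 -0.1423] [-0.6  0.3 -0.2 -0.4 -0.7 -0.2  0.  -1.6  0.  -0.3 -0.2 -0.7 -0.1 -0.3
 -0.3 -1.4]
tank [ 0.5385 -0.0309 -0.1524] [ 0.4 -0.  -0.4 -0.1  0.1  0.2 -0.3 -0.1  0.3 -0.3]
tank [ 0.5375 -0.0312 -0.1447] [-0.5  0.4 -0.1 -0.2 -0.7  0.   0.1 -1.4  0.2 -0.4 -0.1 -0.9 -0.  -0.4
 -0.2 -1.5  0.4 -0.1 -0.3 -0.5 -0.1  0.5 -0.2  0.2  0.2 -0.2]
rack [0.4353 0.3384 0.1273] [ 0.1  0.8  0.4  0.7 -0.3  0.8 -0.4  0.5  0.4  0.4]
tray [ 0.5086 -0.3157 -0.2021  0.018 ] [ 0.   0.4 -0.9 -0.4  0.6 -0.3  0.2  0.6  0.4 -0.2  0.  -0.5 -0.5  0. ]
```

```bash
python3 - <<'E'
from h import *
np.set_printoptions(precision=3,suppress=True)
R=Ro.from_euler('xyz',[-1.63831972,1.56878843,-1.8630921]).as_matrix();print(R)
def ray(cam,u,z):
    f,cx,cy,Rc,t=CAM[cam];f,cx,cy=K(f,cx,cy);Rc=np.array(Rc);C=-Rc.T@np.array(t)
    d=Rc.T@np.array([(u[0]-cx)/f,(u[1]-cy)/f,1]);return C+d*(z-C[2])/d[2]
for n,s,d,z in (('cyl foot',(197,272),(450,242),0),('bottle',(249,296),(420,209),0),('beaker',(335,300),(366,176),0),('petri',(321,200),(307,240),.014),('cyltop',(183,228),(460,206),.2),('yel1',(368,247),(317,181),0.01),('yel2',(422,180),(204,206),0.01),('turq',(246,180),(349,319),.01)):
    print(n,ray('scene',s,z),ray('side',d,z))
E
```

```text
[[-0.001  0.223  0.975]
 [-0.002  0.975 -0.223]
 [-1.    -0.002 -0.   ]]
cyl foot [ 0.699 -0.355  0.   ] [ 0.702 -0.355  0.   ]
bottle [ 0.778 -0.18   0.   ] [ 0.747 -0.197  0.   ]
beaker [0.779 0.068 0.   ] [0.736 0.05  0.   ]
petri [0.369 0.005 0.014] [0.367 0.002 0.014]
cyltop [ 0.707 -0.35   0.2  ] [ 0.695 -0.345  0.2  ]
yel1 [0.581 0.167 0.01 ] [0.583 0.165 0.01 ]
yel2 [0.233 0.381 0.01 ] [0.216 0.384 0.01 ]
turq [ 0.265 -0.286  0.01 ] [ 0.256 -0.289  0.01 ]
```

send_rows:
  motion:
    - [0, 0, 4, 0, 0, 0, 9.5]
    - [0, 0, 4, 0, 0, 0, 9.5]
    - [2, -3.4, 0, 0, 0, 0.25, 9.5]
    - [2, -3.4, 0, 0, 0, 0.25, 9.5]
    - [2, -3.4, 0, 0, 0, 0.25, 9.5]
    - [2, -3.4, 0, 0, 0, 0.25, 9.5]
    - [2, -3.4, 0, 0, 0, 0.25, 9.5]
    - [2, -3.4, 0, 0, 0, 0.25, 9.5]
    - [2, -3.4, 0, 0, 0, 0.25, 9.5]
    - [2, -3.4, 0, 0, 0, 0.25, 9.5]
    - [2, -3.4, 0, 0, 0, 0.25, 9.5]
    - [2, -3.4, 0, 0, 0, 0.25, 9.5]
    - [2, -3.4, 0, 0, 0, 0.25, 9.5]
    - [2, -3.4, 0, 0, 0, 0.25, 9.5]
    - [2, -3.4, 0, 0, 0, 0.25, 9.5]
    - [2, -3.4, 0, 0, 0, 0.25, 9.5]
    - [2, -3.4, 0, 0, 0, 0.25, 9.5]
    - [2, -3.4, 0, 0, 0, 0.25, 9.5]
    - [2, -3.4, 0, 0, 0, 0.25, 9.5]
    - [2, -3.4, 0, 0, 0, 0.25, 9.5]

```text
t: 1.82
position: [0.5053, 0.0196, 0.2945]
tcp_rot: [1.394, 1.571, 1.247]
wrist_force: [0.6, -0.1, 0.1]
grip_width: 0.999
```

send_rows:
  motion:
    - [1.6, -2.7, 0, 0, 0, 0.2, 9.5]
    - [1.6, -2.5, 0, 0, 0, 0, 9.5]
    - [0, 0, 0, 0, 0, 0, 9.5]
    - [0, 0, 0, 0, 0, 0, 9.5]

```text
t: 2.15
position: [0.5369, -0.0314, 0.2938]
tcp_rot: [2.971, 1.569, 2.826]
wrist_force: [-0.1, 0.6, 0.4]
grip_width: 0.999
```

```bash
python3 - <<'E'
from station import r
import cv2,json,numpy as np
o=r.get_obs();c=r.camera("wrist");cv2.imwrite("pics/w1.png",c["pixels"])
print(o['t'],o['position'],o['tcp_rot'],o['wrist_force'],o['joint_vel'],o['qpos'])
json.dump([list(o['position']),list(o['tcp_rot'])],open('w1.json','w'))
E
```

```text
2.15 [ 0.53694863 -0.03138935  0.29382556] [2.97093427 1.56888088 2.82565709] [-0.1429004   0.63065569  0.4089059 ] [ 0.03748635 -0.0288194   0.01811672  0.00591482  0.00765463  0.00264868] [-1.58375250e-01 -1.62319519e-01  1.80062561e+00  3.01199192e-04
  1.50517829e+00 -1.58391443e+00]
```

View pics/w1.png

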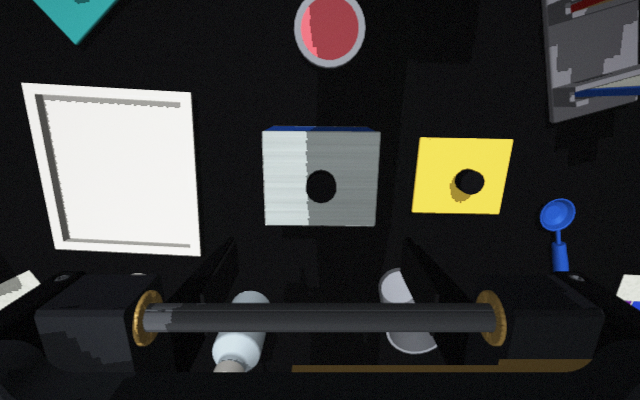

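```bash
python3 - <<'E'
import cv2
b=cv2.imread("pics/w1.png")
cv2.imwrite("pics/w1c.png",cv2.resize(b[115:240,250:395],None,fx=5,fy=5,interpolation=cv2.INTER_CUBIC))
E
```

```text
(no output)
```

View pics/w1c.png

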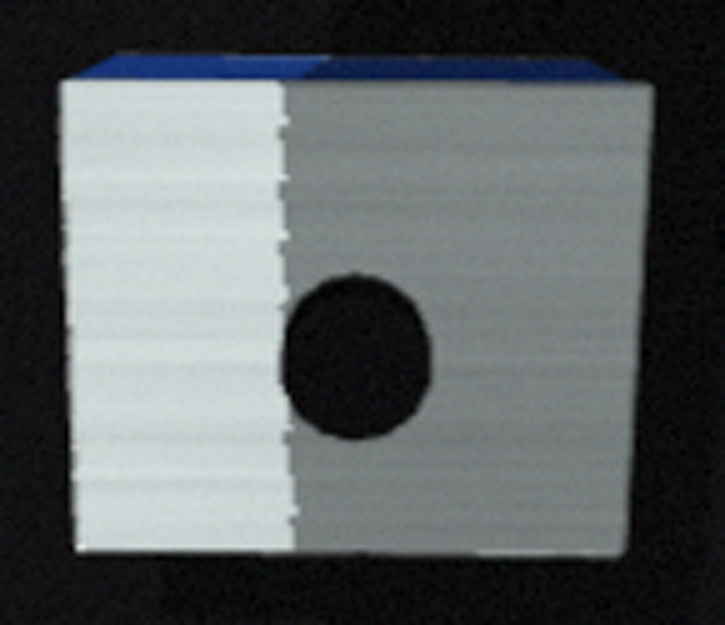

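```bash
python3 - <<'E'
from h import *
import json
np.set_printoptions(precision=4,suppress=True)
w=wristcam(*json.load(open('w1.json')))
T=lambda *a:[[sx*.055,sy*.065,z] for sx,sy,z in a]
obs=[(w,T((-1,-1,.106),(-1,1,.106),(1,1,.106),(1,-1,.106)),up([(60,80),(655,85),(628,556),(77,552)],250,115,5))]
p,r=fit(obs,[.53,-.03,-.14]);print('lid',p,np.round(r,1))
p4,r=fit(obs,[.53,-.03,-.14,0]);print('lid z free',p4,np.round(r,1))
a=np.linspace(0,2*np.pi,60)
k=np.concatenate([np.stack([.016*np.cos(a),.016*np.sin(a),0*a+z],-1) for z in(.121,.142)])
ext=lambda P:np.array([P[:,0].min(),P[:,0].max(),P[:,1].min(),P[:,1].max()])
for z in (0,):
  f=lambda q:ext(projE(k+[q[0],q[1],0],w))-np.array([281.5/5+250-.4,432/5+250-.4,272/5+115-.4,440/5+115-.4])
  s=least_squares(f,[.53,-.03]);print('knob',s.x,s.fun)
E
```

```text
lid [ 0.5359 -0.0295 -0.1549] [-0.6 -0.3  0.5 -0.3 -0.2  0.4  0.2  0.3]
lid z free [ 0.5363 -0.0295 -0.1549 -0.0019] [-0.2 -0.1  0.2 -0.1 -0.4  0.1  0.5  0.1]
knob [ 0.5356 -0.0292] [-0.5289  0.5282 -0.302   0.3184]
```

The lid fit from the wrist view gives (0.536, -0.0295), yaw -0.155. The knob centre, measured separately, is (0.5356, -0.0292). These agree with the fixed cameras to about 2 mm.

send_rows:
  motion:
    - [-0.1, 0.2, -3.6, 0, 0, 0, 9.5]
    - [0, 0, -3.6, 0, 0, 0, 9.5]
    - [0, 0, -3.6, 0, 0, 0, 9.5]
    - [0, 0, -3.6, 0, 0, 0, 9.5]
    - [0, 0, -2, 0, 0, 0, 9.5]
    - [0, 0, -1, 0, 0, 0, 9.5]
    - [0, 0, -0.8, 0, 0, 0, 9.5]
    - [0, 0, 0, 0, 0, 0, 9.5]
    - [0, 0, 0, 0, 0, 0, 9.5]

```text
t: 2.95
position: [0.5368, -0.028, 0.1141]
tcp_rot: [0.026, 1.569, -0.116]
wrist_force: [-0.3, -0.5, 0.5]
grip_width: 0.999
```

send_rows:
  motion:
    - [-0.05, -0.1, -0.15, 0, 0, 0, 6]
    - [0, 0, 0, 0, 0, 0, 4]
    - [0, 0, 0, 0, 0, 0, 3]
    - [0, 0, 0, 0, 0, 0, 2]
    - [0, 0, 0, 0, 0, 0, 1]
    - [0, 0, 0, 0, 0, 0, 1]
    - [0, 0, 0, 0, 0, 0, 1]
    - [0, 0, 0, 0, 0, 0, 1]
  newtons: 35

```text
t: 3.62
position: [0.5354, -0.0294, 0.1111]
tcp_rot: [-2.711, 1.571, -2.854]
wrist_force: [0.2, -0.1, -0.4]
grip_width: 0.493
```

send_rows:
  motion:
    - [0, 0, 0, 0, 0, 0, 1]
    - [0, 0, 0, 0, 0, 0, 1]
    - [0, 0, 0, 0, 0, 0, 1]
    - [0, 0, 0, 0, 0, 0, 1]
    - [0, 0, 0, 0, 0, 0, 1]
    - [0, 0, 0, 0, 0, 0, 1]

```text
t: 4.12
position: [0.5354, -0.0293, 0.1111]
tcp_rot: [2.771, 1.571, 2.628]
wrist_force: [0.3, 0.8, 0.1]
grip_width: 0.327
```

send_rows:
  motion:
    - [0, 0, 0, 0, 0, 0, 1]
    - [0, 0, 0, 0, 0, 0, 1]
    - [0, 0, 0.3, 0, 0, 0, 1]
    - [0, 0, 0.6, 0, 0, 0, 1]
    - [0, 0, 1, 0, 0, 0, 1]
    - [0, 0, 1.5, 0, 0, 0, 1]
    - [0, 0, 2, 0, 0, 0, 1]
    - [0, 0, 2, 0, 0, 0, 1]
    - [0, 0, 2, 0, 0, 0, 1]
    - [0, 0, 1, 0, 0, 0, 1]
    - [0, 0, 0, 0, 0, 0, 1]

```text
t: 5.03
position: [0.5372, -0.0297, 0.2191]
tcp_rot: [-0.017, 1.564, -0.159]
wrist_force: [-0.2, -0.6, -2.8]
grip_width: 0.33
```

```bash
python3 - <<'E'
from station import r
import cv2,numpy as np
o=r.get_obs();s=r.camera("side");w=r.camera("wrist")
print(o['t'],o['position'],o['wrist_force'],o['moment'],o['grip_width'])
a=cv2.resize(s["pixels"][80:280,220:480],None,fx=1.54,fy=1.54,interpolation=cv2.INTER_CUBIC)
b=cv2.resize(w["pixels"],None,fx=.6,fy=.6)
cv2.imwrite("pics/l1.png",np.hstack([a[:240],b[:, :]]) if a.shape[1]+b.shape[1]<=800 else np.vstack([a,cv2.resize(b,(a.shape[1],250))]))
E
```

```text
5.0333 [ 0.53721666 -0.0296577   0.21913692] [-0.16541441 -0.55548974 -2.78182123] [0.02480904 0.01397399 0.0166219 ] 0.3300816247214622
```

View pics/l1.png

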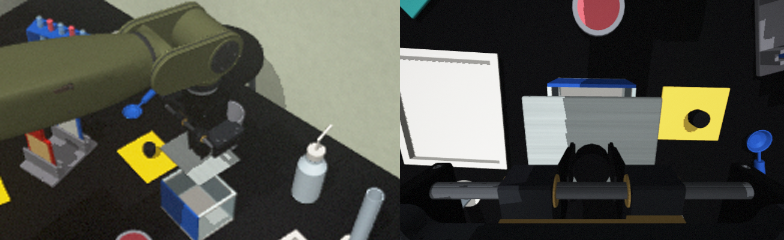

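Left: the lid is off the tank and level in the gripper. Right (wrist view): the tank mouth is uncovered. The wrist force shows the lid's weight, 2.8 N. Next I carry it to the tray.

send_rows:
  motion:
    - [-0.2, -1.3, 0, 0, 0, -0.3, 1]
    - [-0.4, -2.7, 0, 0, 0, -0.3, 1]
    - [-0.4, -2.7, 0, 0, 0, -0.3, 1]
    - [-0.4, -2.7, 0, 0, 0, -0.3, 1]
    - [-0.4, -2.7, 0, 0, 0, -0.3, 1]
    - [-0.4, -2.7, 0, 0, 0, -0.3, 1]
    - [-0.4, -2.7, 0, 0, 0, -0.3, 1]
    - [-0.4, -2.7, 0, 0, 0, -0.3, 1]
    - [-0.4, -2.7, 0, 0, 0, -0.3, 1]
    - [-0.4, -2.7, 0, 0, 0, 0, 1]
    - [-0.3, -1.7, 0, 0, 0, 0, 1]
    - [-0.1, -1, 0, 0, 0, 0, 1]
    - [0, 0, -1, 0, 0, 0, 1]
    - [0, 0, -2.5, 0, 0, 0, 1]
    - [0, 0, -3, 0, 0, 0, 1]
    - [0, 0, -3, 0, 0, 0, 1]
    - [0, 0, -3, 0, 0, 0, 1]
    - [0, 0, -2, 0, 0, 0, 1]
    - [0, 0, 0, 0, 0, 0, 1]
    - [0, 0, 0, 0, 0, 0, 1]

```text
t: 6.8
position: [0.4921, -0.3104, 0.0678]
tcp_rot: [2.621, 1.566, 2.432]
wrist_force: [0.7, -0.5, -2.6]
grip_width: 0.328
```

```bash
python3 - <<'E'
from station import r
import cv2,numpy as np
o=r.get_obs();s=r.camera("side");w=r.camera("scene")
print(o['t'],o['position'],o['wrist_force'],o['moment'],o['grip_width'])
a=cv2.resize(s["pixels"][180:330,330:490],None,fx=2.5,fy=2.5,interpolation=cv2.INTER_CUBIC)
b=cv2.resize(w["pixels"][150:300,150:310],None,fx=2.5,fy=2.5,interpolation=cv2.INTER_CUBIC)
cv2.imwrite("pics/l2.png",np.hstack([a,b]))
E
```

```text
6.8 [ 0.49209636 -0.31039345  0.06775154] [ 0.69273233 -0.54937389 -2.62532047] [-0.04529454  0.0048988   0.02722248] 0.32841379825015665
```

View pics/l2.png

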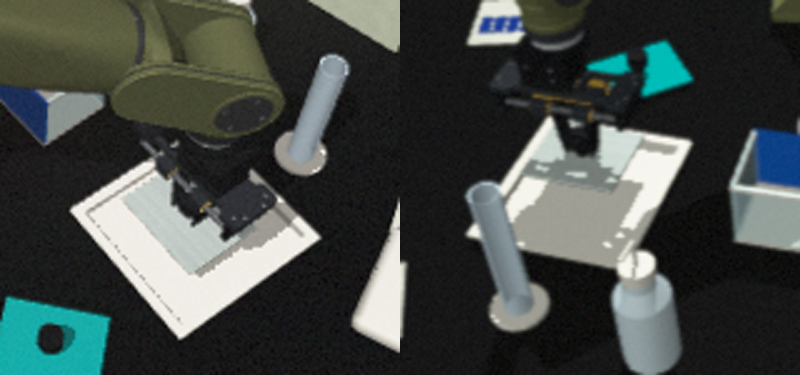

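The lid is over the tray, well inside the walls and clear of the cylinder.

send_rows:
  motion:
    - [0, 0, -1.5, 0, 0, 0, 1]
    - [0, 0, -1.5, 0, 0, 0, 1]
    - [0, 0, -0.8, 0, 0, 0, 1]
    - [0, 0, -0.3, 0, 0, 0, 1]
    - [0, 0, -0.1, 0, 0, 0, 1]
    - [0, 0, -0.1, 0, 0, 0, 1]
    - [0, 0, 0, 0, 0, 0, 1]
    - [0, 0, 0, 0, 0, 0, 1]

```text
t: 7.57
position: [0.494, -0.3128, 0.0281]
tcp_rot: [-0.457, 1.569, -0.646]
wrist_force: [0.9, -0.4, -3.1]
grip_width: 0.328
```

send_rows:
  motion:
    - [0, 0, -0.15, 0, 0, 0, 1]
    - [0, 0, -0.1, 0, 0, 0, 1]
    - [0, 0, -0.1, 0, 0, 0, 1]
    - [0, 0, 0, 0, 0, 0, 1]

```text
t: 7.9
position: [0.4932, -0.3122, 0.0234]
tcp_rot: [2.718, 1.57, 2.528]
wrist_force: [-0.1, 0.3, -2.4]
grip_width: 0.324
```

send_rows:
  motion:
    - [0, 0, -0.1, 0, 0, 0, 1]
    - [0, 0, 0, 0, 0, 0, 1]

```text
t: 8.07
position: [0.4933, -0.3123, 0.0224]
tcp_rot: [2.663, 1.57, 2.473]
wrist_force: [0.6, -0.2, -2.2]
grip_width: 0.326
```

send_rows:
  motion:
    - [0, 0, -0.1, 0, 0, 0, 1]
    - [0, 0, 0, 0, 0, 0, 1]

```text
t: 8.23
position: [0.4935, -0.3124, 0.0221]
tcp_rot: [2.913, 1.571, 2.724]
wrist_force: [-0.9, 0.5, 0.9]
grip_width: 0.329
```

Contact: the weight has come off the wrist. I release and lift.

send_rows:
  motion:
    - [0, 0, -0.05, 0, 0, 0, 5]
    - [0, 0, 0, 0, 0, 0, 5.5]
    - [0, 0, 0, 0, 0, 0, 5.5]
    - [0, 0, 0, 0, 0, 0, 5.5]
    - [0, 0, 0, 0, 0, 0, 5.5]
    - [0, 0, 0, 0, 0, 0, 5.5]

```text
t: 8.73
position: [0.4935, -0.3125, 0.0212]
tcp_rot: [-0.441, 1.57, -0.631]
wrist_force: [0.4, 0.4, 0.1]
grip_width: 0.573
```

send_rows:
  motion:
    - [0, 0, 1, 0, 0, 0, 5.5]
    - [0, 0, 2, 0, 0, 0, 5.5]
    - [0, 0, 3, 0, 0, 0, 5.5]
    - [0, 0, 4, 0, 0, 0, 5.5]
    - [0, 0, 4, 0, 0, 0, 5.5]
    - [0, 0, 4, 0, 0, 0, 5.5]
    - [0, 0, 4, 0, 0, 0, 5.5]
    - [0, 2, 3.5, 0, 0, -2, 5.5]
    - [0, 3, 2.5, 0, 0, -5, 5.5]
    - [0, 3.8, 0, 0, 0, -5, 5.5]
    - [0, 3.8, 0, 0, 0, -5, 5.5]
    - [0, 3.8, 0, 0, 0, -5, 5.5]
    - [0, 3.8, 0, 0, 0, -5, 5.5]
    - [0, 3.8, 0, 0, 0, -5, 5.5]
    - [0, 3.8, 0, 0, 0, -5, 5.5]
    - [0, 3.8, 0, 0, 0, -5, 5.5]
    - [0, 3.8, 0, 0, 0, -5, 5.5]
    - [0, 3.8, 0, 0, 0, -5, 5.5]
    - [0, 3.8, 0, 0, 0, -5, 5.5]
    - [0, 3.8, 0, 0, 0, -5, 5.5]

```text
t: 10.4
position: [0.4929, 0.1575, 0.3023]
tcp_rot: [1.411, 1.569, 0.135]
wrist_force: [1.5, -0.0, 0.1]
grip_width: 0.581
```

```bash
python3 - <<'E'
from station import r
import cv2,numpy as np
o=r.get_obs();s=r.camera("side");w=r.camera("scene")
print(o['t'],o['position'],o['wrist_force'],o['qpos'],o['grip_width'])
a=cv2.resize(s["pixels"][180:330,330:490],None,fx=2.5,fy=2.5,interpolation=cv2.INTER_CUBIC)
b=cv2.resize(w["pixels"][150:300,150:310],None,fx=2.5,fy=2.5,interpolation=cv2.INTER_CUBIC)
cv2.imwrite("pics/l3.png",np.hstack([a,b]))
E
```

```text
10.4 [0.49286744 0.1575024  0.30227105] [ 1.47657532 -0.04012667  0.10575029] [ 2.05593067e-01 -2.14484239e-01  1.83168901e+00 -1.10935643e-04
  1.52281691e+00 -8.90099247e-02] 0.5810420259964802
```

View pics/l3.png

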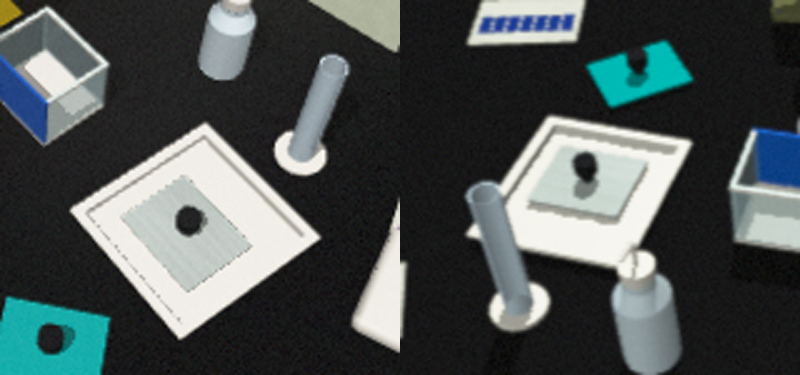

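send_rows:
  motion:
    - [0, 3.8, 0, 0, 0, -3, 5.5]
    - [-0.2, 3.8, 0, 0, 0, -3, 5.5]
    - [-0.2, 3.8, 0, 0, 0, -2, 5.5]
    - [-0.2, 3.8, 0, 0, 0, -1.6, 5.5]
    - [-0.2, 2.5, 0, 0, 0, 0, 5.5]
    - [0, 1, 0, 0, 0, 0, 5.5]
    - [0, 0, 0, 0, 0, 0, 5.5]
    - [0, 0, 0, 0, 0, 0, 5.5]

```text
t: 11.17
position: [0.4856, 0.3418, 0.3013]
tcp_rot: [0.008, 1.57, -1.432]
wrist_force: [-0.0, 0.2, -0.2]
grip_width: 0.576
```

```bash
python3 - <<'E'
from station import r
import cv2,json,numpy as np
o=r.get_obs();c=r.camera("wrist");cv2.imwrite("pics/w2.png",c["pixels"])
print(o['t'],o['position'],o['tcp_rot'],o['wrist_force'],o['qpos'])
json.dump([list(o['position']),list(o['tcp_rot'])],open('w2.json','w'))
E
```

```text
11.1667 [0.48562063 0.34178305 0.3013296 ] [ 0.00751377  1.56984297 -1.43170404] [-0.04167922  0.24599786 -0.17844091] [ 5.23329461e-01 -3.88241953e-02  1.67401257e+00 -8.85656646e-04
  1.50676167e+00  3.91807771e-01]
```

View pics/w2.png

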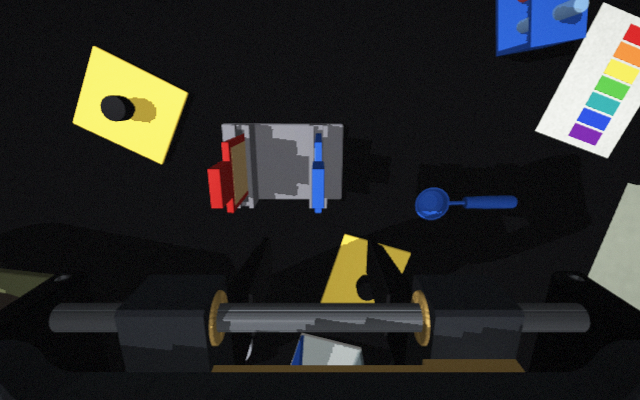

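```bash
python3 - <<'E'
import cv2
b=cv2.imread("pics/w2.png")
cv2.imwrite("pics/w2c.png",cv2.resize(b[115:220,200:355],None,fx=5,fy=5,interpolation=cv2.INTER_CUBIC))
E
```

```text
(no output)
```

View pics/w2c.png

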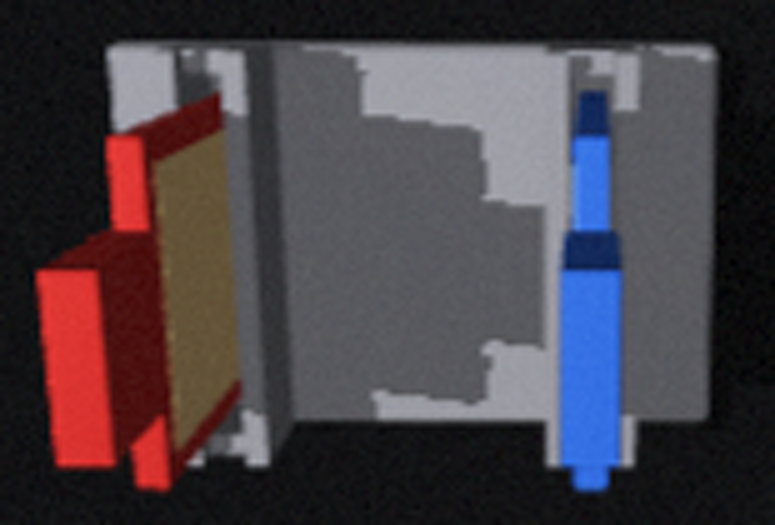

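```bash
python3 - <<'E'
from h import *
import json
np.set_printoptions(precision=4,suppress=True)
w=wristcam(*json.load(open('w2.json')))
X=np.array([[-6,20,155],[6,20,155],[-6,-20,155],[6,-20,155],[-6,20,110],[6,20,110],[-4,40,110],[4,40,110],[-4,40,0],[4,40,0]])/1e3
u=up([(560,270),(621,270),(560,467),(620,467),(566,232),(619,232),(573,136),(609,136),(579,91),(606,91)],200,115,5)
def m(p):
    Y=X@Ro.from_euler('xy',[p[4],p[3]]).as_matrix().T
    return pose(p[:3],Y+[0,0,.012])
for n in (3,4,5):
  f=lambda q:(projE(m(np.r_[q,np.zeros(5-n)]),w)-u).ravel()
  s=least_squares(f,[.485,.345,.127,0,0][:n]);print(s.x,np.round(s.fun,1))
r_=np.array([[-85,55,12],[85,55,12],[85,-55,12]])/1e3
p,r=fit([(w,r_,up([(107,45),(717,47),(707,420)],200,115,5))],[.435,.34,.127]);print('rack',p,np.round(r,1), pose(p,[.05,0,0]))
q=wristcam(*json.load(open('w2.json')))
E
```

```text
[0.4836 0.3465 0.1286] [-0.2 -0.   0.2  0.   0.   0.5  0.1  0.5 -0.5 -0.5 -0.  -0.5 -0.1  0.1
  0.2  0.1 -0.1 -0.1  0.3 -0.1]
[0.4835 0.3465 0.128  0.0005] [-0.2 -0.   0.2  0.   0.   0.5  0.1  0.5 -0.5 -0.5 -0.  -0.5 -0.1  0.1
  0.2  0.1 -0.1 -0.1  0.2 -0.1]
[ 0.4836  0.3462  0.128   0.0005 -0.0026] [-0.2 -0.1  0.2 -0.1  0.   0.4  0.1  0.4 -0.5 -0.5 -0.  -0.5 -0.1  0.1
  0.2  0.1 -0.1  0.1  0.2  0.1]
rack [0.434  0.3374 0.1291] [-0.9 -0.2  0.3 -0.4  0.5  1.3] [0.4836 0.3439 0.    ]
```

The plate fit gives (0.4836, 0.3465), yaw 0.128, upright. The residual is under 0.5 px, and it matches the rack's +x slot from a separate fit, (0.4836, 0.344). I go down to the tab.

send_rows:
  motion:
    - [-0.2, 0.4, -3.6, 0, 0, 0, 5.5]
    - [0, 0, -3.6, 0, 0, 0, 5.5]
    - [0, 0, -3.6, 0, 0, 0, 5.5]
    - [0, 0, -3, 0, 0, 0, 5.5]
    - [0, 0, -1.8, 0, 0, 0, 5.5]
    - [0, 0, -1, 0, 0, 0, 5.5]
    - [0, 0, -0.5, 0, 0, 0, 5.5]
    - [0, 0, 0, 0, 0, 0, 5.5]
    - [0, 0, 0, 0, 0, 0, 5.5]

```text
t: 11.97
position: [0.4845, 0.3465, 0.1319]
tcp_rot: [1.937, 1.568, 0.497]
wrist_force: [-0.5, -0.2, -0.2]
grip_width: 0.578
```

```bash
python3 - <<'E'
from station import r
import cv2,json,numpy as np
o=r.get_obs();c=r.camera("wrist");cv2.imwrite("pics/w3.png",c["pixels"])
print(o['t'],o['position'],o['tcp_rot'],o['wrist_force'],o['qpos'])
E
```

```text
11.9667 [0.48451503 0.34654706 0.13186422] [1.9369192  1.56832499 0.49658114] [-0.47524028 -0.17270291 -0.1524323 ] [ 5.30825059e-01  6.93633511e-02  1.85218615e+00 -9.01791342e-05
  1.21757327e+00  4.00397886e-01]
```

View pics/w3.png

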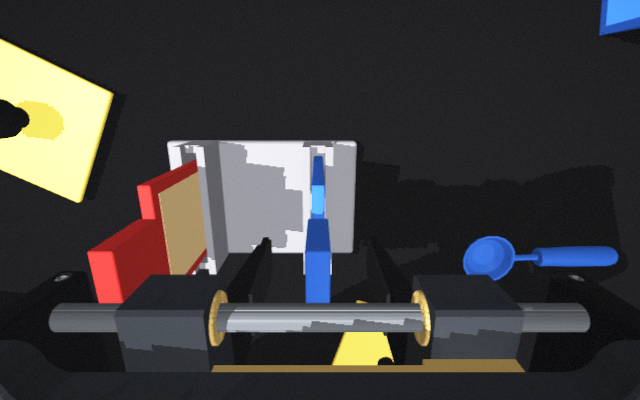

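send_rows:
  motion:
    - [-0.05, 0, -0.25, 0, 0, 0, 4]
    - [0, 0, 0, 0, 0, 0, 2]
    - [0, 0, 0, 0, 0, 0, 0.5]
    - [0, 0, 0, 0, 0, 0, 0.5]
    - [0, 0, 0, 0, 0, 0, 0.5]
    - [0, 0, 0, 0, 0, 0, 0.5]
    - [0, 0, 0, 0, 0, 0, 0.5]
    - [0, 0, 0, 0, 0, 0, 0.5]
    - [0, 0, 0, 0, 0, 0, 0.5]
    - [0, 0, 0, 0, 0, 0, 0.5]
    - [0, 0, 0, 0, 0, 0, 0.5]
    - [0, 0, 0, 0, 0, 0, 0.5]
  newtons: 35

```text
t: 13.02
position: [0.4829, 0.3466, 0.1276]
tcp_rot: [-1.502, 1.571, -2.941]
wrist_force: [-0.4, 0.7, 0.0]
grip_width: 0.126
```

send_rows:
  motion:
    - [0, 0, 0, 0, 0, 0, 0.5]
    - [0, 0, 0.3, 0, 0, 0, 0.5]
    - [0, 0, 0.7, 0, 0, 0, 0.5]
    - [0, 0, 1.5, 0, 0, 0, 0.5]
    - [0, 0, 2, 0, 0, 0, 0.5]
    - [0, 0, 3, 0, 0, 0, 0.5]
    - [0, 0, 3, 0, 0, 0, 0.5]
    - [0, 0, 3, 0, 0, 0, 0.5]
    - [0, 0, 2.5, 0, 0, 0, 0.5]
    - [0, 0, 1, 0, 0, 0, 0.5]
    - [0, 0, 0, 0, 0, 0, 0.5]
    - [0, 0, 0, 0, 0, 0, 0.5]

```text
t: 14.02
position: [0.4828, 0.3465, 0.2973]
tcp_rot: [-0.524, 1.571, -1.964]
wrist_force: [-0.6, -0.9, -1.8]
grip_width: 0.129
```

```bash
python3 - <<'E'
from station import r
import cv2,json,numpy as np
o=r.get_obs();s=r.camera("side");w=r.camera("scene");c=r.camera('wrist')
cv2.imwrite("pics/w4.png",c["pixels"]);cv2.imwrite("pics/sc4.png",w["pixels"]);cv2.imwrite("pics/sd4.png",s["pixels"])
print(o['t'],o['position'],o['wrist_force'],o['moment'],o['grip_width'])
json.dump([list(o['position']),list(o['tcp_rot'])],open('w4.json','w'))
a=cv2.resize(s["pixels"][60:220,200:360],None,fx=2.5,fy=2.5,interpolation=cv2.INTER_CUBIC)
b=cv2.resize(w["pixels"][110:270,370:530],None,fx=2.5,fy=2.5,interpolation=cv2.INTER_CUBIC)
cv2.imwrite("pics/l4.png",np.hstack([a,b]))
E
```

```text
14.0167 [0.48280767 0.34653033 0.29725944] [-0.57304241 -0.8652313  -1.79345983] [-0.08831621  0.0591303  -0.00931223] 0.12888494873562317
```

View pics/l4.png

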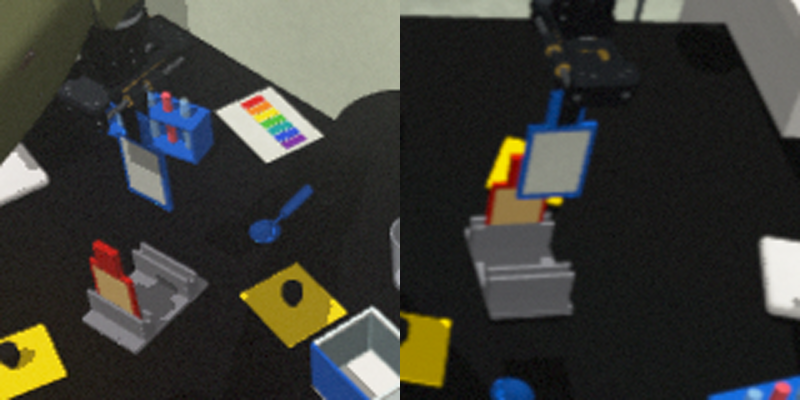

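View pics/w4.png

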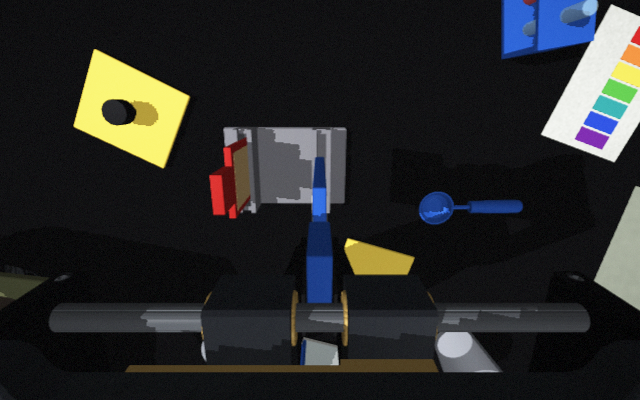

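The plate is held upright and clear of the rack; the red plate hasn't moved. I now measure the open tank.

```bash
python3 - <<'E'
import cv2
a=cv2.imread("pics/sc4.png"); b=cv2.imread("pics/sd4.png")
cv2.imwrite("pics/t1.png",cv2.resize(a[188:258,275:345],None,fx=8,fy=8,interpolation=cv2.INTER_CUBIC))
cv2.imwrite("pics/t2.png",cv2.resize(b[175:245,315:385],None,fx=8,fy=8,interpolation=cv2.INTER_CUBIC))
E
```

```text
(no output)
```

View pics/t1.png

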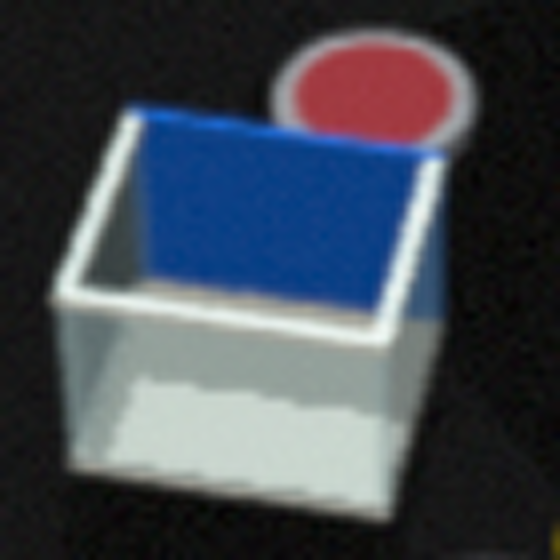

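View pics/t2.png

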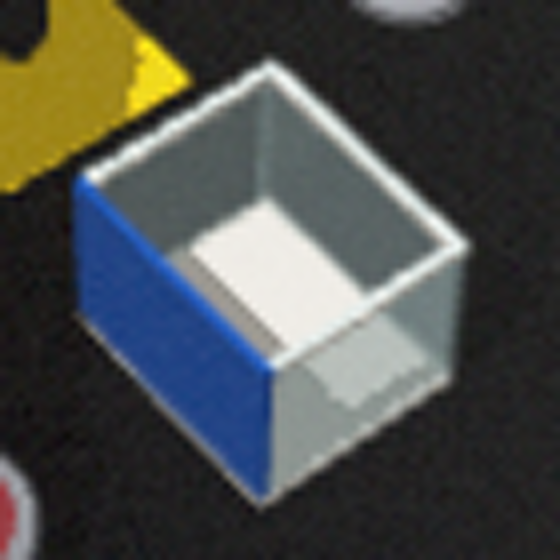

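```bash
python3 - <<'E'
from h import *
np.set_printoptions(precision=4,suppress=True)
T=lambda *a:[[sx*.055,sy*.065,z] for sx,sy,z in a]
a=('scene',T((-1,-1,.1),(-1,1,.1),(1,1,.1),(1,-1,.1),(1,-1,0),(1,1,0)),up([(129,106),(443,152),(389,343),(56,298),(73,470),(389,520)],275,188,8))
b=('side',T((1,1,.1),(-1,1,.1),(-1,-1,.1),(1,-1,.1),(-1,1,0),(-1,-1,0),(1,-1,0)),up([(268,60),(76,178),(271,373),(468,243),(79,318),(262,507),(450,380)],315,175,8))
for o in ([a],[b],[a,b]):
    p,r=fit(o,[.53,-.03,-.14]);print(p,np.round(r,1))
E
```

```text
[ 0.5383 -0.031  -0.149 ] [ 0.1  0.2 -0.  -0.2 -0.1  0.2  0.  -0.2  0.   0.1 -0.  -0.1]
[ 0.5381 -0.0314 -0.1483] [ 0.4 -0.2 -0.3  0.3 -0.4  0.2  0.1 -0.2 -0.1  0.   0.   0.1  0.3 -0.2]
[ 0.5382 -0.0312 -0.1482] [ 0.   0.2 -0.1 -0.2 -0.2  0.1 -0.  -0.2 -0.   0.1 -0.1 -0.1  0.4 -0.3
 -0.3  0.2 -0.4  0.1  0.1 -0.3 -0.2 -0.  -0.   0.   0.3 -0.3]
```

send_rows:
  motion:
    - [0, -1, 0, 0, 0, -1, 0.5]
    - [0.1, -2, 0, 0, 0, -1.5, 0.5]
    - [0.1, -3, 0, 0, 0, -1.5, 0.5]
    - [0.1, -3.5, 0, 0, 0, -1.5, 0.5]
    - [0.1, -3.5, 0, 0, 0, -1.5, 0.5]
    - [0.1, -3.5, 0, 0, 0, -1.5, 0.5]
    - [0.1, -3.5, 0, 0, 0, -1.5, 0.5]
    - [0.1, -3.5, 0, 0, 0, -1.5, 0.5]
    - [0.1, -3.5, 0, 0, 0, -1.5, 0.5]
    - [0.1, -3.5, 0, 0, 0, -1.5, 0.5]
    - [0.1, -3.1, 0, 0, 0, -1.4, 0.5]
    - [0, -2, 0, 0, 0, 0, 0.5]
    - [0, -1, 0, 0, 0, 0, 0.5]
    - [0, -0.5, 0, 0, 0, 0, 0.5]
    - [0, 0, 0, 0, 0, 0, 0.5]
    - [0, 0, 0, 0, 0, 0, 0.5]

```text
t: 15.5
position: [0.4928, -0.0238, 0.2973]
tcp_rot: [-2.246, 1.57, 2.32]
wrist_force: [1.0, -1.1, -1.6]
grip_width: 0.129
```

send_rows:
  motion:
    - [0, 0, 0, -0.3, -2, 0, 0.5]
    - [0, 0, 0, -0.45, -3, 0, 0.5]
    - [0, 0, 0, -0.45, -3, 0, 0.5]
    - [0, 0, 0, -0.45, -3, 0, 0.5]
    - [0, 0, 0, -0.45, -3, 0, 0.5]
    - [0, 0, 0, -0.45, -3, 0, 0.5]
    - [0, 0, 0, -0.4, -2.8, 0, 0.5]
    - [0, 0, 0, 0, 0, 0, 0.5]
    - [0, 0, 0, 0, 0, 0, 0.5]
    - [0, 0, 0, 0, 0, 0, 0.5]

```text
t: 16.33
position: [0.493, -0.0237, 0.2979]
tcp_rot: [1.57, 1.222, -0.146]
wrist_force: [0.3, 0.7, -0.5]
grip_width: 0.124
```

```bash
python3 - <<'E'
from station import r
import cv2,json,numpy as np
from h import *
np.set_printoptions(precision=4,suppress=True)
o=r.get_obs();s=r.camera("side");w=r.camera("scene");c=r.camera('wrist')
cv2.imwrite("pics/w5.png",c["pixels"]);cv2.imwrite("pics/sc5.png",w["pixels"]);cv2.imwrite("pics/sd5.png",s["pixels"])
print(o['t'],o['position'],o['tcp_rot'],o['wrist_force'],o['grip_width'],o['qpos'])
R=Ro.from_euler('xyz',o['tcp_rot']).as_matrix()
ty=-.1485;Rt=Ro.from_euler('z',ty).as_matrix().T@R;print(Rt)
json.dump([list(o['position']),list(o['tcp_rot'])],open('w5.json','w'))
a=cv2.resize(s["pixels"][90:250,250:410],None,fx=2.5,fy=2.5,interpolation=cv2.INTER_CUBIC)
b=cv2.resize(w["pixels"][110:270,240:400],None,fx=2.5,fy=2.5,interpolation=cv2.INTER_CUBIC)
cv2.imwrite("pics/l5.png",np.hstack([a,b]))
E
```

```text
16.3333 [ 0.493  -0.0237  0.2979] [ 1.5697  1.2221 -0.1462] [ 0.2698  0.6849 -0.5214] 0.1239982719806149 [-0.1594 -0.5134  2.0882  0.0048  1.2182 -0.0152]
[[ 0.3417  0.9398  0.0034]
 [ 0.0008  0.0033 -1.    ]
 [-0.9398  0.3417  0.0004]]
```

View pics/l5.png

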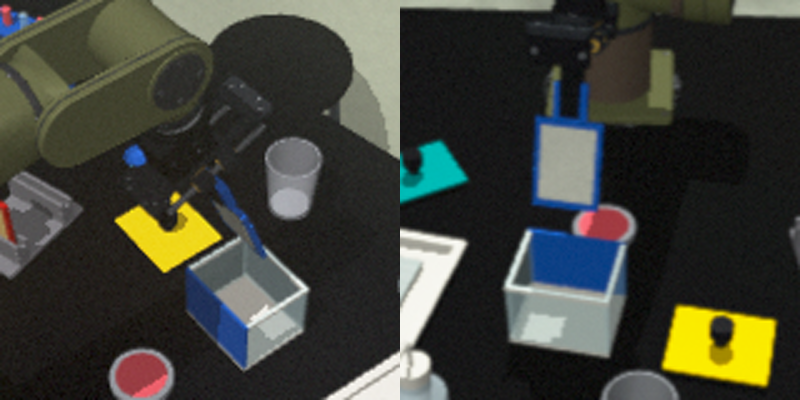

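View pics/w5.png

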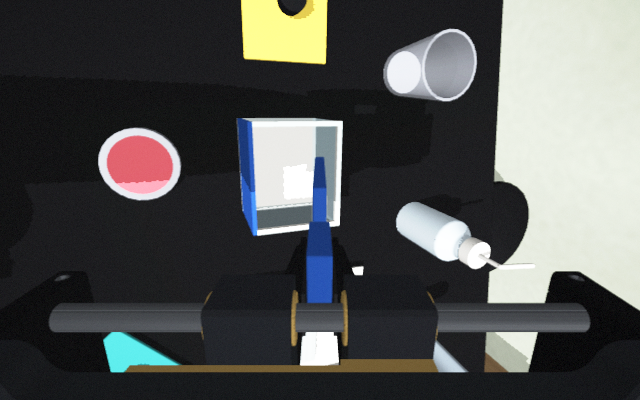

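```bash
python3 - <<'E'
from h import *
import json,cv2
np.set_printoptions(precision=4,suppress=True)
w=wristcam(*json.load(open('w5.json')))
b=cv2.imread("pics/w5.png")
p=[.5382,-.0312,-.1485]
big=cv2.resize(b[105:245,220:360],None,fx=4,fy=4,interpolation=cv2.INTER_CUBIC)
for X in ([-.055,-.065,.1],[.055,-.065,.1],[.055,.065,.1],[-.055,.065,.1],[-.05,.06,.1],[-.05,-.06,.1]):
    u=projE(pose(p,np.array(X)),w);print(u)
    cv2.drawMarker(big,tuple(int(v) for v in (u-[220,105]+.5)*4),(0,0,255),0,10,1)
cv2.imwrite("pics/w5c.png",big)
E
```

```text
[254.338  236.5967]
[339.9973 225.277 ]
[342.3685 121.5167]
[247.2886 123.2294]
[252.3196 127.9528]
[258.3534 232.1174]
```

View pics/w5c.png

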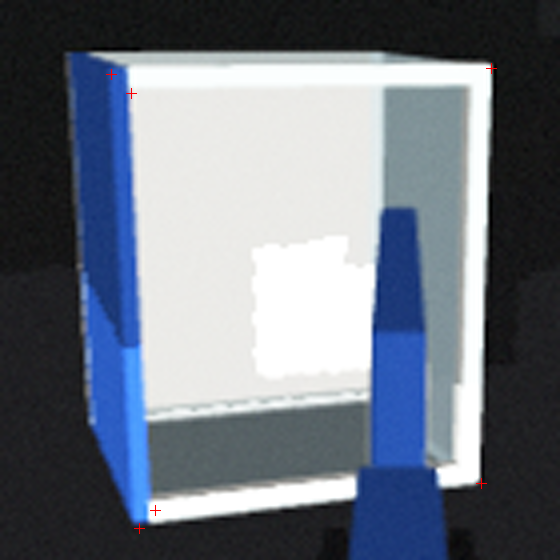

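Tilt measured at 20.0°, square to the tank, and the projected rim corners match to about 1 px. I descend.

send_rows:
  motion:
    - [0, 0, -1, 0, 0, 0, 0.5]
    - [0, 0, -2, 0, 0, 0, 0.5]
    - [0, 0, -2.5, 0, 0, 0, 0.5]
    - [0, 0, -2.5, 0, 0, 0, 0.5]
    - [0, 0, -2.5, 0, 0, 0, 0.5]
    - [0, 0, -2.5, 0, 0, 0, 0.5]
    - [0, 0, -2, 0, 0, 0, 0.5]
    - [0, 0, -1.2, 0, 0, 0, 0.5]
    - [0, 0, -0.6, 0, 0, 0, 0.5]
    - [0, 0, -0.3, 0, 0, 0, 0.5]
    - [0, 0, 0, 0, 0, 0, 0.5]
    - [0, 0, 0, 0, 0, 0, 0.5]

```text
t: 17.48
position: [0.4935, -0.0245, 0.1276]
tcp_rot: [1.569, 1.22, -0.148]
wrist_force: [0.3, 0.3, -0.9]
grip_width: 0.127
```

```bash
python3 - <<'E'
from station import r
import cv2,json,numpy as np
o=r.get_obs();s=r.camera("side");w=r.camera("scene")
print(o['t'],o['position'],o['tcp_rot'],o['wrist_force'],o['grip_width'])
a=cv2.resize(s["pixels"][150:250,300:400],None,fx=4,fy=4,interpolation=cv2.INTER_CUBIC)
b=cv2.resize(w["pixels"][160:260,260:360],None,fx=4,fy=4,interpolation=cv2.INTER_CUBIC)
cv2.imwrite("pics/l6.png",np.hstack([a,b]))
E
```

```text
17.4833 [ 0.49354544 -0.02449654  0.12756415] [ 1.56916492  1.22009537 -0.14799953] [ 0.31235679  0.2830116  -0.92183607] 0.12681520870156335
```

View pics/l6.png

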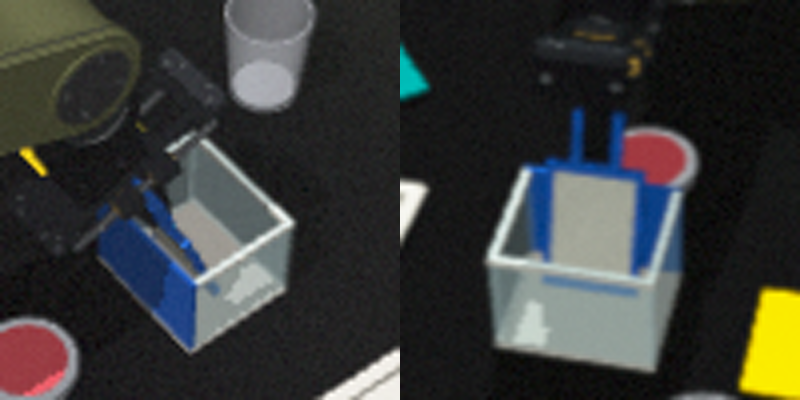

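The plate is inside the tank, clear of the rims and about 11 mm above the floor.

send_rows:
  motion:
    - [0, 0, -0.4, 0, 0, 0, 0.5]
    - [0, 0, -0.3, 0, 0, 0, 0.5]
    - [0, 0, -0.2, 0, 0, 0, 0.5]
    - [0, 0, 0, 0, 0, 0, 0.5]
    - [0, 0, 0, 0, 0, 0, 0.5]

```text
t: 18.0
position: [0.4927, -0.0243, 0.1174]
tcp_rot: [1.569, 1.222, -0.148]
wrist_force: [1.1, -0.3, -0.9]
grip_width: 0.128
```

send_rows:
  motion:
    - [0, 0, -0.1, 0, 0, 0, 0.5]
    - [0, 0, 0, 0, 0, 0, 0.5]

```text
t: 18.17
position: [0.4929, -0.0244, 0.1166]
tcp_rot: [1.569, 1.221, -0.148]
wrist_force: [0.6, 0.2, -0.9]
grip_width: 0.123
```

send_rows:
  motion:
    - [0, 0, -0.1, 0, 0, 0, 0.5]
    - [0, 0, 0, 0, 0, 0, 0.5]

```text
t: 18.33
position: [0.4931, -0.0244, 0.1159]
tcp_rot: [1.569, 1.221, -0.148]
wrist_force: [-0.6, -1.3, -0.2]
grip_width: 0.121
```

send_rows:
  motion:
    - [-0.2, 0.03, 0, 0, 0, 0, 0.5]
    - [-0.1, 0.015, 0, 0, 0, 0, 0.5]
    - [0, 0, 0, 0, 0, 0, 0.5]

```text
t: 18.58
position: [0.4899, -0.0239, 0.1159]
tcp_rot: [1.569, 1.221, -0.148]
wrist_force: [0.4, 0.8, -0.4]
grip_width: 0.123
```

send_rows:
  motion:
    - [-0.1, 0.015, 0, 0, 0, 0, 0.5]
    - [0, 0, 0, 0, 0, 0, 0.5]

```text
t: 18.75
position: [0.489, -0.0238, 0.1159]
tcp_rot: [1.569, 1.221, -0.148]
wrist_force: [-0.0, 0.8, 0.2]
grip_width: 0.124
```

send_rows:
  motion:
    - [-0.1, 0.015, 0, 0, 0, 0, 0.5]
    - [0, 0, 0, 0, 0, 0, 0.5]

```text
t: 18.92
position: [0.488, -0.0237, 0.1159]
tcp_rot: [1.569, 1.221, -0.148]
wrist_force: [0.7, -0.3, 1.3]
grip_width: 0.125
```

send_rows:
  motion:
    - [-0.1, 0.015, 0, 0, 0, 0, 0.5]
    - [0, 0, 0, 0, 0, 0, 0.5]
    - [0, 0, 0, 0, 0, 0, 0.5]

```text
t: 19.17
position: [0.487, -0.0235, 0.1158]
tcp_rot: [1.569, 1.221, -0.148]
wrist_force: [0.2, -0.8, 0.7]
grip_width: 0.122
```

send_rows:
  motion:
    - [0, 0, -0.1, 0, 0, 0, 0.5]
    - [0, 0, 0, 0, 0, 0, 0.5]
    - [0, 0, 0, 0, 0, 0, 0.5]

```text
t: 19.42
position: [0.4872, -0.0235, 0.1158]
tcp_rot: [1.569, 1.221, -0.148]
wrist_force: [-2.9, 0.5, 7.2]
grip_width: 0.124
```

Floor contact (7 N). I ease up half a millimetre and find the wall.

send_rows:
  motion:
    - [0, 0, 0.1, 0, 0, 0, 0.5]
    - [-0.1, 0.015, 0, 0, 0, 0, 0.5]
    - [0, 0, 0, 0, 0, 0, 0.5]

```text
t: 19.67
position: [0.4865, -0.0234, 0.1159]
tcp_rot: [1.57, 1.219, -0.148]
wrist_force: [4.1, -0.1, -0.2]
grip_width: 0.124
```

send_rows:
  motion:
    - [-0.1, 0.015, 0, 0, 0, 0, 0.5]
    - [0, 0, 0, 0, 0, 0, 0.5]
    - [0, 0, 0, 0, 0, 0, 0.5]

```text
t: 19.92
position: [0.4861, -0.0234, 0.1165]
tcp_rot: [1.57, 1.218, -0.148]
wrist_force: [5.3, -1.0, -1.5]
grip_width: 0.124
```

```bash
python3 - <<'E'
from station import r
import cv2,json,numpy as np
o=r.get_obs();s=r.camera("side");w=r.camera("scene");c=r.camera('wrist')
print(o['t'],o['position'],o['tcp_rot'],o['wrist_force'],o['moment'])
json.dump([list(o['position']),list(o['tcp_rot'])],open('w7.json','w'));cv2.imwrite('pics/w7.png',c['pixels'])
a=cv2.resize(s["pixels"][150:250,300:400],None,fx=4,fy=4,interpolation=cv2.INTER_CUBIC)
b=cv2.resize(c["pixels"][100:300,220:420],None,fx=2,fy=2,interpolation=cv2.INTER_CUBIC)
cv2.imwrite("pics/l7.png",np.hstack([a,b]))
E
```

```text
19.9167 [ 0.48614242 -0.02342343  0.11646715] [ 1.56971966  1.2176405  -0.14792792] [ 5.27175469 -1.03945388 -1.51981693] [-0.22592571 -0.76597153 -0.11469263]
```

View pics/l7.png

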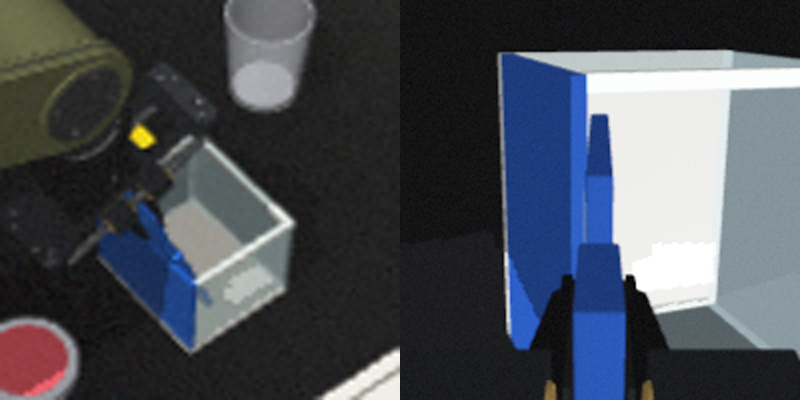

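Wall contact (5 N in +x), where predicted. I relieve the preload slightly and lower to floor contact.

send_rows:
  motion:
    - [0.1, -0.015, 0, 0, 0, 0, 0.5]
    - [0, 0, -0.1, 0, 0, 0, 0.5]
    - [0, 0, 0, 0, 0, 0, 0.5]

```text
t: 20.32
position: [0.4865, -0.0234, 0.1157]
tcp_rot: [1.569, 1.22, -0.148]
wrist_force: [-0.2, -0.1, 4.7]
grip_width: 0.129
```

send_rows:
  motion:
    - [0, 0, 0, 0, 0, 0, 0.5]
    - [0, 0, 0, 0, 0, 0, 0.5]

```text
t: 20.48
position: [0.4866, -0.0234, 0.1158]
tcp_rot: [1.569, 1.22, -0.148]
wrist_force: [-1.0, 0.4, 5.2]
grip_width: 0.126
```

send_rows:
  motion:
    - [0, 0, 0, 0, 0, 0, 1.5]
    - [0, 0, 0, 0, 0, 0, 2]
    - [0, 0, 0, 0, 0, 0, 2.5]
    - [0, 0, 0, 0, 0, 0, 3]
    - [0, 0, 0, 0, 0, 0, 3]
    - [0, 0, 0, 0, 0, 0, 3]
    - [0, 0, 0, 0, 0, 0, 3]

```text
t: 21.07
position: [0.4857, -0.0233, 0.1144]
tcp_rot: [1.569, 1.222, -0.148]
wrist_force: [0.2, -1.0, 0.5]
grip_width: 0.313
```

```bash
python3 - <<'E'
from station import r
import cv2,json,numpy as np
o=r.get_obs();s=r.camera("side");c=r.camera('wrist')
print(o['t'],o['position'],o['tcp_rot'],o['wrist_force'],o['grip_width'])
a=cv2.resize(s["pixels"][150:250,300:400],None,fx=4,fy=4,interpolation=cv2.INTER_CUBIC)
b=cv2.resize(c["pixels"][100:300,220:420],None,fx=2,fy=2,interpolation=cv2.INTER_CUBIC)
cv2.imwrite("pics/l8.png",np.hstack([a,b]))
E
```

```text
21.0667 [ 0.48571532 -0.02328557  0.1143975 ] [ 1.5691621   1.22196296 -0.14790913] [ 0.19190498 -1.01860548  0.46752738] 0.3134769463655718
```

View pics/l8.png

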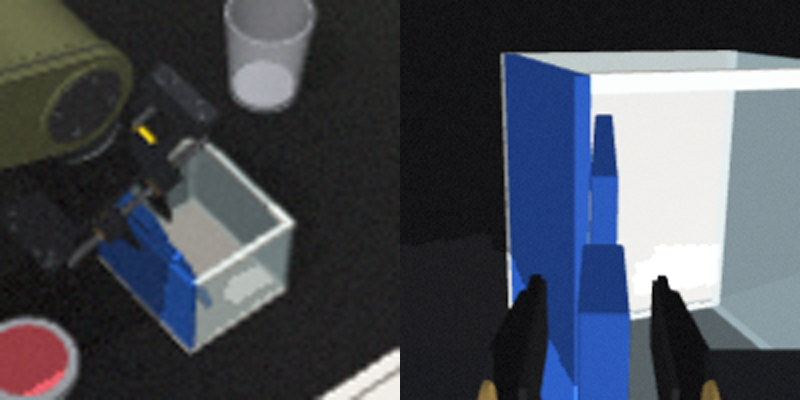

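The plate stays leaning and both fingers are clear of the tab. I retreat along the tool axis, then move aside.

send_rows:
  motion:
    - [-0.17, 0.025, 0.47, 0, 0, 0, 3]
    - [-0.34, 0.05, 0.94, 0, 0, 0, 3]
    - [-0.51, 0.075, 1.41, 0, 0, 0, 3]
    - [-0.68, 0.1, 1.88, 0, 0, 0, 3]
    - [-0.68, 0.1, 1.88, 0, 0, 0, 3]
    - [-0.68, 0.1, 1.88, 0, 0, 0, 3]
    - [0, 0, 3, 0, 0, 0, 3]
    - [0, 0, 3, 0, 0, 0, 3]
    - [0, 3, 2, 0, 0, 0, 3]
    - [0, 3.5, 0, 0, 0, 0, 3]
    - [0, 3.5, 0, 0, 0, 0, 3]
    - [0, 3.5, 0, 0, 0, 0, 3]
    - [0, 3.5, 0, 0, 0, 0, 3]
    - [0, 2, 0, 0, 0, 0, 3]
    - [0, 0, 0, 0, 0, 0, 3]
    - [0, 0, 0, 0, 0, 0, 3]

```text
t: 22.5
position: [0.4549, 0.172, 0.28]
tcp_rot: [1.568, 1.221, -0.146]
wrist_force: [0.3, 0.7, 0.9]
grip_width: 0.316
```

```bash
python3 - <<'E'
from station import r
import cv2,json,numpy as np
o=r.get_obs();s=r.camera("side");c=r.camera('scene');w=r.camera('wrist')
print(o['t'],o['position'],o['wrist_force'],o['grip_width'])
cv2.imwrite("pics/sd9.png",s["pixels"]);cv2.imwrite("pics/sc9.png",c["pixels"]);cv2.imwrite("pics/w9.png",w["pixels"])
a=cv2.resize(s["pixels"][155:255,300:400],None,fx=4,fy=4,interpolation=cv2.INTER_CUBIC)
b=cv2.resize(c["pixels"][165:265,260:360],None,fx=4,fy=4,interpolation=cv2.INTER_CUBIC)
cv2.imwrite("pics/l9.png",np.hstack([a,b]))
E
```

```text
22.5 [0.4549307  0.17196735 0.28002097] [0.27299262 0.73264883 0.88133395] 0.31611438978508416
```

View pics/l9.png

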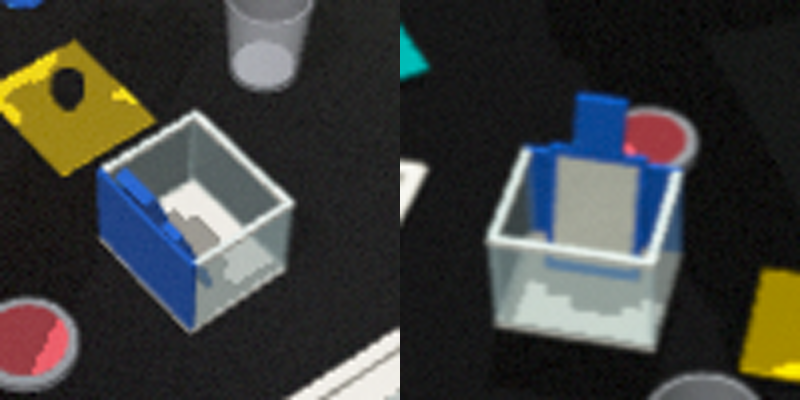

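View pics/sc9.png

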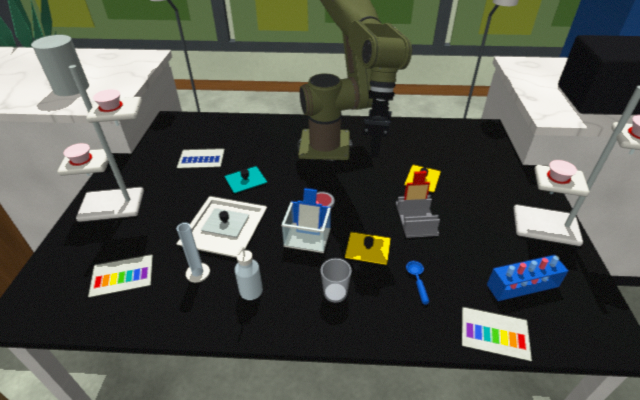

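```bash
python3 - <<'E'
from h import *
tk=[.5382,-.0312,-.1485]
P=np.array([[x,y,z] for x in(-6,6) for y in(-20,20) for z in(110,155)]+[[x,y,z] for x in(-4,4) for y in(-40,40) for z in(0,110)])/1e3
out=[]
for cam,n,x0,y0 in (('side','sd9',310,165),('scene','sc9',275,175)):
    im=cv2.imread(f'pics/{n}.png')
    big=cv2.resize(im[y0:y0+80,x0:x0+80],None,fx=5,fy=5,interpolation=cv2.INTER_CUBIC)
    th=np.radians(20)
    xb=-.05+.094*np.tan(th)
    Y=P@Ro.from_euler('y',-th).as_matrix().T+[xb+.004*np.cos(th),0,.006+.004*np.sin(th)]
    u=(projE(pose(tk,Y),cam)-[x0,y0]+.5)*5
    for o in (0,8):
      for i in range(8):
        for j in range(i):
          if bin(i^j).count('1')==1: cv2.line(big,tuple(u[o+i].astype(int)),tuple(u[o+j].astype(int)),(0,255,255),1)
    out.append(big)
cv2.imwrite('pics/ov.png',np.hstack(out))
E
```

```text
(no output)
```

View pics/ov.png

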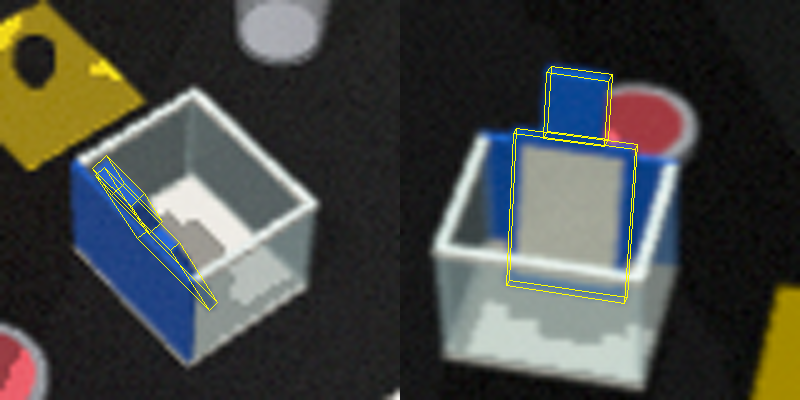

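View pics/w9.png

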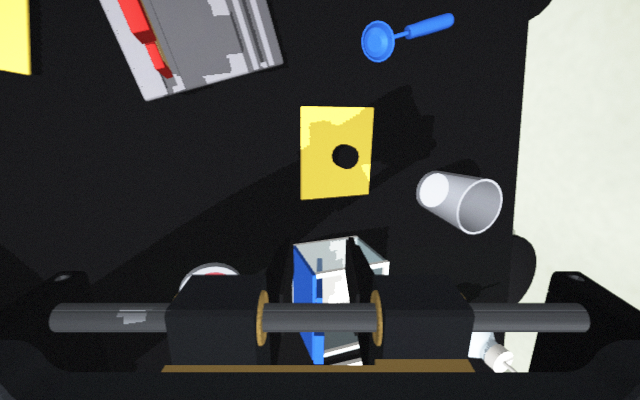

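The 20° model overlay sits on the plate in both fixed views. The plate stands by itself, the lid is flat in the tray, and the other things are unmoved. Handing in.

```bash
python3 - <<'E'
from station import r
o=r.get_obs();print(o['t'],o['wrist_force'])
print(r.job_done())
E
```

```text
22.65 [-0.55139205 -0.18805556  0.03039668]
the job is handed in; nothing more can be done
None
```

The job is done and was handed in at 22.7 s of the 62 s allowed.

- **Lid:** I lifted it by the black knob and lowered it onto the tray floor until its weight came off the wrist. It lies flat and knob up, well inside the walls.
- **Plate:** I took the blue-framed plate from the rack's +x slot by its tab and lowered it into the tank at a 20° tilt. It touched the wall (about 5 N) and then the floor (about 5 N, briefly 7 N earlier), and I let go.

**Last checks**
- A 20° model of the plate, foot on the floor and back against the blue wall, matched it in both the scene and side pictures after release.
- The plate stayed put on its own once the gripper had moved away.
- The red plate and the other bench items looked unmoved, and the gripper was touching nothing.

**Disagreement:** my position estimates for the tank differed by about 2 mm between cameras. The final contacts with floor and wall came from the force readings, so this did not affect the placing.

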